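Push the squeezed lime through the waste flap

TASK

Clear the squeezed lime half off the cutting board into the waste caddy underneath: slide it up to the steel flap in the board, press the self-closing flap down with one fingertip and, while it is held open, push the lime in with the other finger. Only push the lime, never lift it or slide it onto the closed flap; leave the jar, steamer, ladle and saucer where they are, and let the flap swing shut behind it.

Things in the scene. Friction and masses are not known exactly. Their poses are not given: they have to be found in the camera images.
- station: Prep station, fixed: slim acacia board, 220 mm along x, 420 along y, 18 thick, its flat top 150 mm above the worktop, on an aluminium stand; a grey waste caddy (inside x -91 to 91, y 20 to 190, floor 6 mm up) below its +y half. Origin: on the worktop under the board's centre; at yaw 0 x points away from the robot base; z up. Opening in the board: x -75 to 25, y 40 to 170 mm, shut by a steel flap.
- opening (a point): Centre of the opening, level with the board's top (station -25, 105, 150 mm); axes as the station's. The opening is 100 mm along x, 130 mm along y.
- lip (a point): Middle of the opening's -y edge, level with the board's top (station -25, 40, 150 mm), facing the part of the board where the lime lies; the lime is pushed over it towards +y. Axes as the station's.
- flap (a joint): Steel flap filling the opening, top 1 mm below the board's. Hinge line along the opening's -x edge (parallel to y, station x -74.5, z 147 mm); its +x edge swings down. Angle in rad: 0 shut, stop at 1.15. A spring shuts it when let go: 0.045 N m at 0, 0.09 at 1 rad. Pressed 10 mm from the hinge, 15 mm deep opens it about 0.8 rad with 6 to 10 N. The lime's weight does not open it.
- flap_edge (a point): Middle of the flap's free edge, on its top face, moving with the flap; 97 mm from the hinge line. Shut, it lies at station (23, 105, 149) mm.
- lime: Squeezed lime half lying cut face down: a green dome, 42 mm across at the base with nearly upright sides up to 10 mm, 22 mm high, about 25 g. Origin: centre of the flat underside; z up through the dome. It starts on the board on the -y side of the opening, 40 to 120 mm from its edge.
- jar: Glass spice jar with red screw-top lid, 46 mm across and 95 mm high, about 170 g, standing on the board on the +x side of the opening. Origin: centre of its underside. Leave alone.
- steamer: Aluminium steamer pot with two stacked tiers and a lid, 226 mm across (270 mm over its side handles), 290 mm high, on the worktop on the robot's right. Origin: centre of its underside. Leave alone.
- ladle: Stainless ladle on the worktop on the robot's left, beyond the station's +y end: bowl 86 mm across, handle 285 mm long along its -x. Origin: under the bowl's centre. Leave alone.
- saucer: Blue saucer, 150 mm across and 20 mm high, on the worktop on the robot's right, beyond the station's -y end. Origin: centre of its underside. Leave alone.

How it is judged (in metres and radians):
On the way, in this order (a step that is already met when the one before it is completed fails the run):
1. a finger presses the flap well open (more than 0.5 rad) while the lime still lies on the board, short of the opening (value of joint flap above 0.5 rad and y of lime in the frame of lip below 0 m and z of lime in the frame of lip above -0.005 m and contact force between the fingers and station above 0.3 N), for 0.1 s.
2. the lime has gone down through the opening (20 mm below the board's top) with the flap still held open by a finger (z of lime in the frame of lip below -0.02 m and value of joint flap above 0.25 rad and contact force between the fingers and station above 0.3 N), for 0.04 s.
At the end, for the whole second after the job is handed in: The lime half lies at rest (slower than 0.05 m/s) inside the waste caddy (its underside's centre within the caddy's walls and less than 75 mm above the worktop), and the flap is shut (less than 0.08 rad) (z of lime in the frame of station below 0.075 m and x of lime in the frame of station between -0.095 and 0.095 m and y of lime in the frame of station between 0.016 and 0.194 m and linear speed of lime below 0.05 m/s and value of joint flap below 0.08 rad); the robot touches nothing.
It fails at once if the lime is lifted: its origin more than 25 mm above the board's top (z of lime in the frame of station above 0.175 m).
It fails at once if the lime is slid onto the closed flap: its centre more than 5 mm past the edge, at board level, while the flap is less than 0.25 rad open (y of lime in the frame of lip between 0.005 and 0.14 m and x of lime in the frame of lip between -0.05 and 0.05 m and z of lime in the frame of lip above -0.008 m and value of joint flap below 0.25 rad).
It fails at once if the spice jar is moved more than 20 mm or tipped (distance of jar from where it was at the start of the episode above 0.02 m or angle between jar's own z axis and vertical above 0.3 rad).
It fails at once if the steamer, ladle or saucer is moved more than 20 mm (distance of any of steamer, ladle, saucer from where it was at the start of the episode above 0.02 m).
It also fails if it takes over 54 s, if anything falls off the work surface, if the arm or the gripper's body presses on something with over 40 N, if the wrist force passes 120 N, or if a joint passes its speed limit or range.

ROBOT

A 6-joint arm with a two-finger parallel gripper is mounted at the origin on the work surface. World frame = base frame: x ahead of the robot, y to its left, z up, the work surface at z = 0. Lengths are in mm, angles in rad, forces in N, time in s.
With the tool pointing down it reaches from about 300 to 775 mm from the base axis. Payload 14.6 kg.
Tool frame: the origin (TCP) lies at the very end of the fingers, on their centre line; the grasp point (between the pads) lies 19 mm behind it; z points along the fingers, y is the line along which they close (so a half turn about z gives the same grasp; the last joint's range is limited). The gripper opens to 94 mm and grips with 3 to 60 N. Pads are 16 mm wide; open, the fingers measure 119 mm over their backs; the gripper's body (75 mm by 177 mm) begins 78 mm behind the grasp point.
Start: joints at [-1.242, 0.3, 1.521, -0, 1.321, -0.067], TCP at [212.043, -507.471, 205.446] pointing down, gripper open.
Joint ranges: [-3.03, 3.03], [-0.79, 2.21], [0.23, 2.52], [-1.04, 4.18], [0, 3.07], [-2.55, 2.55]. Speed limits (rad/s): [2.22, 2.22, 2.57, 3.14, 3.14, 3.14].

INTERFACE

Orientations are given as [roll, pitch, yaw] about the fixed x, y, z axes, in that order (R = Rz(yaw) Ry(pitch) Rx(roll)).
In Python, from station import ctrl gives the robot as it stands.
- The arm moves only by the tool carry_out, never from a script. Its argument "moves" is a list that holds one entry, the list of rows, each a list of 5 numbers: the opening, from 0 (shut) to 1 (fully open), then the shift along the tool's x, y, z in m, then the turn about the tool's z in rad. A call has exactly 8 rows; each row is the pose to reach, as a shift and turn from the pose commanded when the call began, along the tool's axes at that moment; what a row does not reach only later rows make up. A row lasts 1/12 s, in which the tool goes at most 41.7 mm and 7.16 degrees, less where a joint would pass 70% of its speed; a pose out of reach is approached as far as the arm can. A call with a gripper value outside its range is refused whole. The fingers move at their own pace and stop on an object; "force" is the grip in N (left out, the last holds). Time passes only in rows, so rows that repeat a pose let the fingers close, or fill a call up. It gives the time, the measured TCP pose, the force, the opening and the grip force at its end, in the units of the state.
- ctrl.state(): the state, without advancing time (a new reading comes with each control period).
- ctrl.grab_frame(name): name is "scene" or "side" or "wrist"; returns (picture, depth): 400x640x3 uint8, red, green, blue; 400x640 float32, mm along the optical axis (not along the pixel's ray), 0 where there is no reading.
- ctrl.get_calibration(name): a dict with "fx", "fy", "cx", "cy" (pixels), "k1" (the pictures are not rectified: a ray, as slopes to the right and down, at radius r is drawn at 1 + k1 r^2 times it, then the intrinsics apply), "cam_to_world" (4x4, takes a point from camera to world coordinates). Camera axes: x right, y down, z forward; pixel columns grow to the right and rows downward; lengths in mm; the calibration is good to about 2 mm. A picture is of the moment at which its call begins: read the wrist's pose just before it. get_calibration takes no time and is no camera call; for the wrist camera it gives the pose at the moment of the call.
- ctrl.close_job(): hands the job in; it is judged then, once.
The state is a dict: "time": time; "q": joint angles; "joint_vel": joint speeds; "effort": joint torques, N m; "tcp_pos": TCP position; "tcp_rot": TCP orientation; "ft_force": force on the tool from outside, world axes, zero at the start; "wrist_torque": the same for the moment, N m; "finger_gap": opening from 0.0 (shut) to 1.0 (fully open); "finger_force": force on a finger pad.
Only numpy, scipy, OpenCV 4.12 (cv2) and the standard library are available. Lean on these libraries where they do the work, as an engineer would, in place of code of your own. Each camera call takes 0.05 s, during which the arm holds its last target. There are 200 camera calls.

## Working session

There is one attempt and no reset: what is moved stays moved. The work goes in short steps, Python scripts to look and compute and a tool call to move; the robot and the scene stay as the last step left them, time stands still between calls to the robot, and variables do not carry over. Pictures are saved under pics/ and viewed, at most 10 in all, crops included, and the job is handed in when it is done.

Besides the shell and the picture viewer there is one more tool, called after ">>>" as name([rows], argument=value, ...), one row to a line, values as JSON. carry_out: Moves the arm, as the interface text tells. Its arguments: {"type":"object","properties":{"moves":{"type":"array"},"force":{"type":"number"}},"required":["moves"]}

```bash
ls; mkdir -p pics; cat > h.py <<'E'
import numpy as np, cv2
from station import ctrl
def grab(name, fn=None):
    c=ctrl.get_calibration(name); im,d=ctrl.grab_frame(name)
    if fn: cv2.imwrite('pics/'+fn, cv2.cvtColor(im,cv2.COLOR_RGB2BGR))
    return im,d,c
def rays(c,uv):
    uv=np.atleast_2d(np.asarray(uv,float))
    p=np.stack([(uv[:,0]-c['cx'])/c['fx'],(uv[:,1]-c['cy'])/c['fy']],1)
    q=p.copy()
    for _ in range(15): q=p/(1+c['k1']*(q**2).sum(1,keepdims=True))
    T=np.array(c['cam_to_world']); return T[:3,3], np.c_[q,np.ones(len(q))]@T[:3,:3].T
def on_plane(c,uv,z):
    o,r=rays(c,uv); return o+r*((z-o[2])/r[:,2])[:,None]
def cloud(c,d):
    v,u=np.mgrid[:d.shape[0],:d.shape[1]]
    o,r=rays(c,np.c_[u.ravel(),v.ravel()])
    P=(o+r*d.reshape(-1,1)); P[d.ravel()==0]=np.nan
    return P.reshape(*d.shape,3)
E
python3 - <<'E'
from h import *
for n in ['scene','side']:
    im,d,c=grab(n,n+'0.png'); print(n,np.round(np.array(c['cam_to_world'])[:3,3]),(d>0).mean())
    np.savez(n+'0.npz',im=im,d=d,c=c)
s=ctrl.state(); print({k:np.round(v,3) for k,v in s.items()})
E
```

```text
pics
scene [1066.  676.  781.] 0.99598046875
side [-148.  629. 1035.] 0.9959453125
{'time': np.float64(0.1), 'q': array([-1.242,  0.3  ,  1.522, -0.   ,  1.321, -0.067]), 'joint_vel': array([-0.001, -0.002, -0.001,  0.   ,  0.001,  0.001]), 'effort': array([ 1.0000e-03, -5.3265e+01, -3.5329e+01,  7.1000e-02,  2.3000e-02,
       -0.0000e+00]), 'tcp_pos': array([ 211.968, -507.25 ,  204.948]), 'tcp_rot': array([-3.141, -0.   ,  0.396]), 'ft_force': array([-0.42 , -0.321, -0.097]), 'wrist_torque': array([ 0.037, -0.011, -0.031]), 'finger_force': np.float64(0.0), 'finger_gap': np.float64(1.0)}
```

View pics/scene0.png

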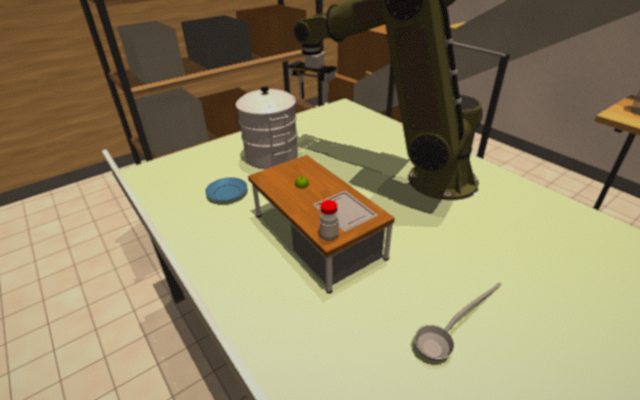

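View pics/side0.png

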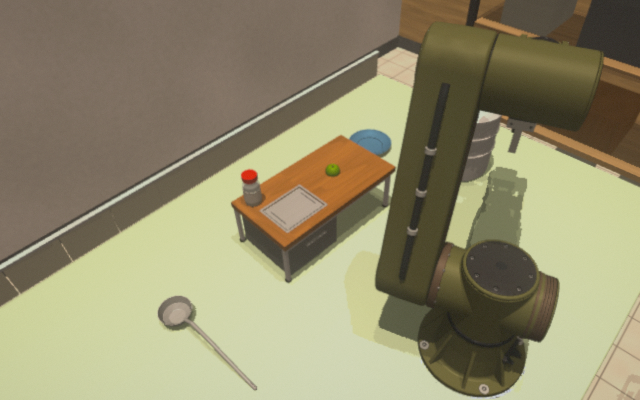

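The scene view shows the board with the lime at (302,182), the flap near (347,210) and the jar at (329,218). The side view has the lime at (332,170), the flap at (293,207) and the jar at (251,188). Next I'll measure them from both views.

```bash
python3 - <<'E'
from h import *
for n in ['scene','side']:
    f=np.load(n+'0.npz',allow_pickle=True); im,d,c=f['im'],f['d'],f['c'].item()
    P=cloud(c,d); hsv=cv2.cvtColor(im,cv2.COLOR_RGB2HSV)
    H,S,V=[hsv[...,i].astype(int) for i in range(3)]
    near=(abs(P[...,2]-150)<8)&(P[...,0]>250)&(P[...,0]<800)&(abs(P[...,1])<500)
    m=near.astype(np.uint8); nl,L,st,_=cv2.connectedComponentsWithStats(m)
    k=1+st[1:,4].argmax(); cc=max(cv2.findContours((L==k).astype(np.uint8),cv2.RETR_EXTERNAL,cv2.CHAIN_APPROX_NONE)[0],key=len)[:,0]
    W=on_plane(c,cc,150)[:,:2].astype(np.float32)
    print(n,'board z med',np.nanmedian(P[L==k][:,2]),cv2.minAreaRect(W))
    # flap: grey within board hull
    hull=np.zeros(m.shape,np.uint8); cv2.fillConvexPoly(hull,cv2.convexHull(cc),1)
    g=((S<90)&(near)&(hull>0)).astype(np.uint8); nl,L2,st,_=cv2.connectedComponentsWithStats(g)
    k=1+st[1:,4].argmax(); q=np.argwhere(L2==k)[:,::-1]
    print(' flap',st[k],cv2.minAreaRect(on_plane(c,q,149)[:,:2].astype(np.float32)))
    lm=(H>30)&(H<70)&(S>150)&(P[...,2]>140)&(hull>0)
    q=np.argwhere(lm)[:,::-1]; print(' lime',len(q),q.mean(0),on_plane(c,q.mean(0),160), np.nanmean(P[lm],0),np.nanmax(P[lm][:,2]))
    rm=((H<5)|(H>175))&(S>200)&(V>140)&(P[...,2]>200)
    q=np.argwhere(rm)[:,::-1]; print(' lid',len(q),q.mean(0),on_plane(c,q.mean(0),238),np.nanmean(P[rm],0))
E
```

```text
scene board z med 149.31265688450083 ((550.6749877929688, -45.615692138671875), (427.2262878417969, 225.32040405273438), 87.6749267578125)
 flap [327 192  50  39 934] ((526.0057373046875, 55.638633728027344), (140.53652954101562, 109.48055267333984), 87.31671142578125)
 lime 99 [301.44444444 181.81818182] [[ 548.08032528 -114.06813718  160.        ]] [ 552.67406333 -107.06539073  165.52347665] 174.8573185330455
 lid 133 [328.42857143 205.07518797] [[621.03868423 107.02408761 238.        ]] [626.17157442 113.57599208 244.32398122]
side board z med 148.531103784974 ((542.24755859375, -45.09440612792969), (423.81414794921875, 227.5198516845703), 87.5999984741211)
 flap [ 260  185   67   48 1605] ((527.9508666992188, 57.40378952026367), (140.75865173339844, 111.25699615478516), 87.67823791503906)
 lime 116 [332.12931034 169.67241379] [[ 545.59697551 -112.3721601   160.        ]] [ 540.66478667 -107.09427797  166.24443225] 173.39151263447854
 lid 86 [248.22093023 174.88372093] [[628.62505597 111.61247013 238.        ]] [622.91400944 115.40494202 243.90613985]
```

```bash
python3 - <<'E'
from h import *
f=np.load('scene0.npz',allow_pickle=True); im,d,c=f['im'],f['d'],f['c'].item()
print('steamer',on_plane(c,[[266,101],[238,108],[297,104]],270).round())
P=cloud(c,d); m=(P[...,2]>100)&(P[...,1]<-200)&(P[...,0]>200)&(P[...,0]<900); 
u=np.argwhere(m&(np.arange(640)[None]>230)&(np.arange(640)[None]<300)&(np.arange(400)[:,None]>85)); Q=P[u[:,0],u[:,1]]; print(Q.min(0).round(),Q.max(0).round())
# station frame refinement: yaw -0.041
yaw=-0.041; ex=np.array([np.cos(yaw),np.sin(yaw)]); ey=np.array([-ex[1],ex[0]])
for o in ([546.5,-45.4],):
    o=np.array(o)
    for n,p in dict(lime=(546.8,-113.2),op=(527,56.5),jar=(625,110)).items():
        e=np.array(p)-o; print(n,(e@ex).round(1),(e@ey).round(1))
E
```

```text
steamer [[ 438. -480.  270.]
 [ 545. -488.  270.]
 [ 370. -385.  270.]]
[ 240. -646.  100.] [ 652. -200.  292.]
lime 3.1 -67.7
op -23.7 101.0
jar 72.1 158.5
```

>>> carry_out([
  [[0.27,0,0,-0.034,-0.12],[0.27,0,0,-0.068,-0.24],[0.27,0,0,-0.102,-0.36],[0.27,0,0,-0.136,-0.48],[0.27,0.037,-0.0155,-0.136,-0.6],[0.27,0.074,-0.031,-0.136,-0.72],[0.27,0.111,-0.0465,-0.136,-0.84],[0.27,0.148,-0.062,-0.136,-0.96]],
], force=5)

```text
time: 0.77
tcp_pos: [325.5, -391.7, 341.2]
tcp_rot: [-3.141, -0.0, 1.361]
ft_force: [0.1, -0.4, -0.2]
finger_gap: 0.467
finger_force: 0.0
```

>>> carry_out([
  [[0.27,0.0344,0.0216,0,-0.05],[0.27,0.0688,0.0431,0,-0.1],[0.27,0.1032,0.0647,0,-0.15],[0.27,0.1378,0.0862,0,-0.174],[0.27,0.172,0.1078,0,-0.174],[0.27,0.207,0.1293,0,-0.174],[0.27,0.241,0.151,0,-0.174],[0.27,0.2756,0.1724,0,-0.174]],
])

```text
time: 1.43
tcp_pos: [553.0, -158.9, 341.2]
tcp_rot: [-3.141, -0.0, 1.53]
ft_force: [0.5, 0.1, 0.3]
finger_gap: 0.269
finger_force: 0.0
```

```bash
python3 - <<'E'
from h import *
s=ctrl.state(); print(s['tcp_pos'],s['tcp_rot'],s['finger_gap'])
im,d,c=grab('wrist','w1.png'); np.savez('w1.npz',im=im,d=d,c=c); print(np.array(c['cam_to_world']).round(2))
E
```

```text
[ 552.99264486 -158.91435088  341.21866552] [-3.14122002e+00 -7.25998435e-05  1.52989781e+00] 0.2692866267773757
[[ 1.0000e+00 -4.0000e-02 -1.0000e-02  5.5627e+02]
 [-4.0000e-02 -9.7000e-01 -2.3000e-01 -9.3050e+01]
 [-0.0000e+00  2.3000e-01 -9.7000e-01  5.1972e+02]
 [ 0.0000e+00  0.0000e+00  0.0000e+00  1.0000e+00]]
```

View pics/w1.png

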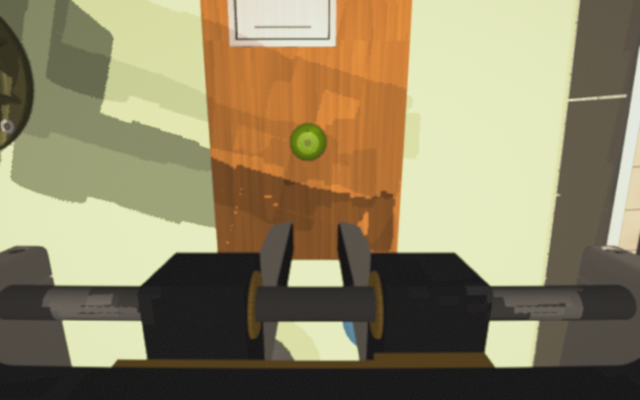

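The wrist view shows the lime at (308,142). The flap's steel trim has its lower edge at row ~46, with a dark gap line at row ~41. Columns run 229 to 336 for the trim and ~234 to 331 for the gap.

```bash
cat >> h.py <<'E'
yaw=-0.041; ex=np.array([np.cos(yaw),np.sin(yaw)]); ey=np.array([-ex[1],ex[0]]); O=np.array([546.5,-45.4])
def st(p): e=np.atleast_2d(p)[:,:2]-O; return np.c_[e@ex,e@ey]
E
python3 - <<'E'
from h import *
f=np.load('w1.npz',allow_pickle=True); im,d,c=f['im'],f['d'],f['c'].item()
g=cv2.cvtColor(im,cv2.COLOR_RGB2GRAY)
print(g[30:56,250],g[30:56,310]); print(g[15,224:242],g[15,324:342])
hsv=cv2.cvtColor(im,cv2.COLOR_RGB2HSV); H,S=hsv[...,0],hsv[...,1]
m=((H>28)&(H<75)&(S>150)); m[:110]=0;m[175:]=0; m[:,:280]=0;m[:,340:]=0
q=np.argwhere(m)[:,::-1]; (cx,cy),r=cv2.minEnclosingCircle(q.astype(np.float32)); print('lime',cx,cy,r,on_plane(c,[[cx,cy]],155).round(1),st(on_plane(c,[[cx,cy]],155)).round(1))
print('trim/gap -y', st(on_plane(c,[[250,46.5],[310,46.5],[250,41],[310,41]],150)).round(1))
print('trim x', st(on_plane(c,[[229.5,15],[335.5,15]],150)).round(1))
for row in (80,120,230):
    b=np.where((H[row]>5)&(H[row]<16)&(S[row]>150))[0]; b=b[(b>180)&(b<430)]; print(row,b.min(),b.max(),st(on_plane(c,[[b.min()-.5,row],[b.max()+.5,row]],150)).round(1))
E
```

```text
[226 226 226 226 226 227 223 198 148 130 169 199 205 202 197 175 145 128
 133 137 136 137 136 137 137 138] [230 230 230 231 231 232 227 201 150 151 206 228 231 231 231 225 195 162
 149 150 148 149 149 149 149 149]
[144 146 147 162 191 212 218 217 216 203 153 112 147 207 223 226 225 224] [227 226 224 211 168 152 195 222 226 224 222 211 185 161 153 150 148 145]
lime 307.5 141.5 18.06941032409668 [[ 547.  -114.5  155. ]] [[  3.3 -69. ]]
trim/gap -y [[-57.2  30.3]
 [  6.3  30.2]
 [-57.   35.8]
 [  6.4  35.6]]
trim x [[-77.3  61.1]
 [ 32.9  60.8]]
80 206 406 [[-107.    -3.3]
 [ 110.6   -3.4]]
120 209 403 [[-106.7  -45.6]
 [ 109.9  -45.7]]
230 217 397 [[-106.6 -174. ]
 [ 110.5 -174. ]]
```

>>> carry_out([
  [[0.27,0.008,-0.008,0.04,0],[0.27,0.008,-0.008,0.08,0],[0.27,0.008,-0.008,0.12,0],[0.27,0.008,-0.008,0.155,0],[0.27,0.008,-0.008,0.178,0],[0.27,0.008,-0.008,0.188,0],[0.27,0.008,-0.008,0.188,0],[0.27,0.008,-0.008,0.188,0]],
])

```text
time: 2.15
tcp_pos: [544.4, -152.5, 153.9]
tcp_rot: [3.141, 0.0, 1.53]
ft_force: [-0.6, 0.1, 0.2]
finger_gap: 0.265
finger_force: 0.0
```

```bash
sed -i 's/O=np.array(.*/O=np.array([548.3,-49.7])/' h.py; python3 - <<'E'
from h import *
s=ctrl.state(); print(s['tcp_pos'],s['tcp_rot'],s['finger_gap'],s['ft_force'],'TCP st',st(s['tcp_pos'][:2]))
im,d,c=grab('wrist','w2.png'); np.savez('w2.npz',im=im,d=d,c=c)
E
```

```text
[ 544.44742366 -152.53639992  153.8693815 ] [3.14138076e+00 4.65108966e-05 1.52974935e+00] 0.2649972620886032 [-0.56623795  0.13662909  0.16662355] TCP st [[   0.36577253 -102.90788941]]
```

View pics/w2.png

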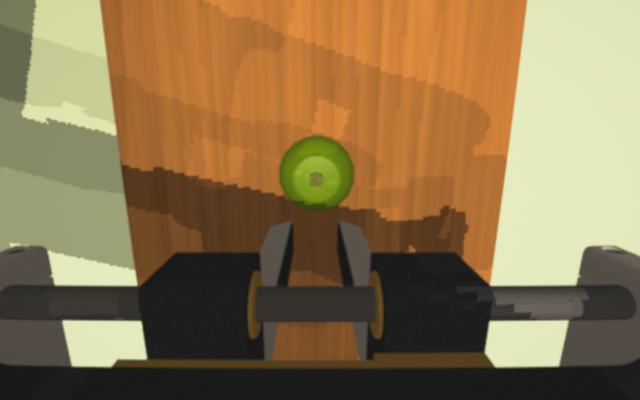

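The view shows the lime at (317,173), centred ahead of the two fingertips (tips at about (280,225) and (352,225)). I can push now.

>>> carry_out([
  [[0.27,0.007,0,0,0],[0.27,0.014,0,0,0],[0.27,0.0225,-0.0025,0,0],[0.27,0.031,-0.005,0,0],[0.27,0.0395,-0.0075,0,0],[0.27,0.048,-0.01,0,0],[0.27,0.0565,-0.0125,0,0],[0.27,0.065,-0.015,0,0]],
])

```text
time: 2.87
tcp_pos: [531.7, -85.9, 153.5]
tcp_rot: [3.141, 0.0, 1.53]
ft_force: [-0.5, -0.5, 0.4]
finger_gap: 0.268
finger_force: 0.2
```

>>> carry_out([
  [[0.27,0.008,-0.0025,0,0],[0.27,0.016,-0.005,0,0],[0.27,0.024,-0.0075,0,0],[0.27,0.03,-0.009,0,0],[0.27,0.035,-0.0105,0,0],[0.27,0.039,-0.0118,0,0],[0.27,0.041,-0.0125,0,0],[0.27,0.041,-0.0125,0,0]],
])

```text
time: 3.53
tcp_pos: [521.1, -45.1, 153.5]
tcp_rot: [-3.142, -0.0, 1.53]
ft_force: [0.6, 0.4, -0.2]
finger_gap: 0.269
finger_force: 0.0
```

```bash
python3 - <<'E'
from h import *
s=ctrl.state(); print(s['tcp_pos'],s['tcp_rot'],s['finger_gap'],s['ft_force'],'TCP st',st(s['tcp_pos'][:2]))
im,d,c=grab('wrist','w3.png'); np.savez('w3.npz',im=im,d=d,c=c)
E
```

```text
[521.06309303 -45.06884827 153.45403434] [-3.14155828e+00 -3.44434273e-05  1.53004677e+00] 0.26937565966588584 [ 0.56634599  0.35002    -0.23098352] TCP st [[-27.40384159   3.51085944]]
```

View pics/w3.png

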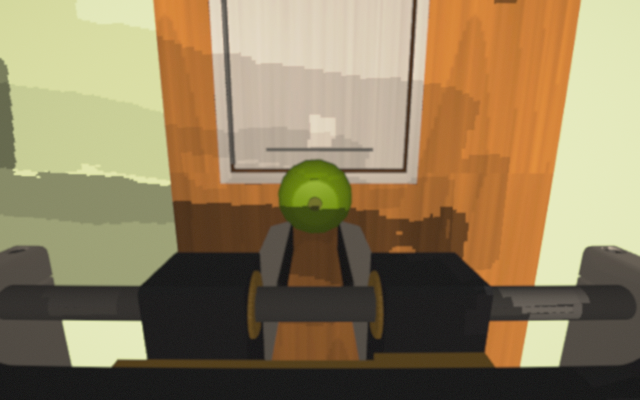

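The lime sits nested at (315,195). The trim's -y edge is at row ~183 and the gap line at row ~170. I'll measure both.

```bash
cat > meas.py <<'E'
from h import *
import sys
f=np.load(sys.argv[1],allow_pickle=True); im,d,c=f['im'],f['d'],f['c'].item()
g=cv2.cvtColor(im,cv2.COLOR_RGB2GRAY).astype(int)
hsv=cv2.cvtColor(im,cv2.COLOR_RGB2HSV); H,S=hsv[...,0],hsv[...,1]
m=((H>28)&(H<75)&(S>120)).astype(np.uint8); m[:,:250]=0;m[:,390:]=0;m[300:]=0
cc=max(cv2.findContours(m,cv2.RETR_EXTERNAL,cv2.CHAIN_APPROX_NONE)[0],key=cv2.contourArea)
(cx,cy),r=cv2.minEnclosingCircle(cc)
P=st(on_plane(c,[[cx,cy],[cx-r,cy],[cx+r,cy],[cx,cy-r]],155)); print('lime px',cx,cy,r,'st',P.round(1))
for u in (245,385,395):
    col=g[100:200,u]; gr=np.diff(col); 
    k=100+col.argmin() ; print('col',u,'dark rows',(100+np.where(col<100)[0]), 'st',st(on_plane(c,[[u,100+np.where(col<110)[0].min()-.5],[u,100+np.where(col<110)[0].max()+.5]],150)).round(1) if (col<110).any() else col[50:])
row=g[130]; b=np.where(row[200:440]<100)[0]+200; print('row130 dark',b,st(on_plane(c,np.c_[b,b*0+130],150))[:,0].round(1))
E
python3 meas.py w3.npz
```

```text
lime px 315.0 196.2232208251953 37.02393341064453 st [[-26.9  28.7]
 [-47.6  28.7]
 [ -6.2  28.7]
 [-26.9  49.4]]
col 245 dark rows [169 170 171] st [[-66.4  43.6]
 [-66.5  41.9]]
col 385 dark rows [169 170 171] st [[12.6 43.6]
 [12.7 41.9]]
col 395 dark rows [169 170 171] st [[18.3 43.6]
 [18.4 41.9]]
row130 dark [230 231 232 406 407 408] [-73.6 -73.1 -72.5  23.2  23.7  24.3]
```

>>> carry_out([
  [[0.27,0.002,0,0,0],[0.27,0.004,0,0,0],[0.27,0.0055,0,0,0],[0.27,0.007,0,0,0],[0.27,0.008,0,0,0],[0.27,0.009,0,0,0],[0.27,0.009,0,0,0],[0.27,0.009,0,0,0]],
])

```text
time: 4.25
tcp_pos: [521.5, -36.3, 153.4]
tcp_rot: [3.142, -0.0, 1.53]
ft_force: [0.1, -0.5, -0.2]
finger_gap: 0.272
finger_force: 0.0
```

```bash
python3 - <<'E'
from h import *
s=ctrl.state(); print(s['tcp_pos'],s['ft_force'],'TCP st',st(s['tcp_pos'][:2]))
im,d,c=grab('wrist','w4.png'); np.savez('w4.npz',im=im,d=d,c=c)
for n in ('scene','side'):
    im,d,c=grab(n); np.savez(n+'4.npz',im=im,d=d,c=c)
E
python3 meas.py w4.npz
```

```text
[521.50398415 -36.33597617 153.44576057] [ 0.10166495 -0.52719327 -0.20364549] TCP st [[-27.32126843  12.25446407]]
lime px 314.7626953125 196.38816833496094 37.031951904296875 st [[-26.9  37.3]
 [-47.6  37.3]
 [ -6.2  37.3]
 [-26.9  58. ]]
col 245 dark rows [184 185 186] st [[-66.7  43.7]
 [-66.8  41.4]]
col 385 dark rows [184 185 186] st [[13.1 43.7]
 [13.2 41.4]]
col 395 dark rows [184 185 186] st [[18.8 43.7]
 [19.  41.4]]
row130 dark [229 230 231 405 406 407] [-74.1 -73.5 -73.   22.7  23.3  23.8]
```

>>> carry_out([
  [[0.27,0.0005,0,0,0],[0.27,0.001,0,0,0],[0.27,0.001,0,0,0],[0.27,-0.003,0,0,0],[0.27,-0.015,0,0,0],[0.27,-0.02,0,-0.02,0],[0.55,-0.02,0,-0.045,0],[0.55,-0.02,0,-0.055,0]],
])

```text
time: 5.07
tcp_pos: [521.3, -57.6, 211.2]
tcp_rot: [3.138, 0.0, 1.529]
ft_force: [-0.7, 0.5, 1.5]
finger_gap: 0.377
finger_force: 0.0
```

```bash
python3 - <<'E'
from h import *
s=ctrl.state(); print(s['tcp_pos'],s['ft_force'],s['finger_gap'],'TCP st',st(s['tcp_pos'][:2]))
im,d,c=grab('wrist','w5.png'); np.savez('w5.npz',im=im,d=d,c=c)
E
sed -i 's/100:200/60:160/; s/100+/60+/g; s/row=g\[130\]/row=g[90]/' meas.py; python3 meas.py w5.npz
```

```text
[521.33643475 -57.60901284 211.1919005 ] [-0.74292472  0.46286716  1.54605213] 0.3769877141509205 TCP st [[-26.61672686  -9.00756272]]
lime px 313.640869140625 147.59141540527344 28.379446029663086 st [[-26.8  38.6]
 [-47.2  38.6]
 [ -6.5  38.5]
 [-26.8  58.4]]
col 245 dark rows [] st [189 190 189 190 190 189 189 189 189 188 189 187 187 188 190 189 188 185
 183 178 175 175 174 174 174 173 173 173 173 171 172 172 171 170 171 172
 170 174 180 184 182 173 154 140 134 130 126 125 124 127]
col 385 dark rows [ 76  77  78  79  80  81  82  83  84  85  86  87  88  89  90  91  92  93
  94  95  96  97  98  99 100 101 102 103 104 105 106 107 108] st [[23.2 88.9]
 [24.4 62.4]]
col 395 dark rows [] st [152 150 147 146 148 145 145 143 143 141 142 141 140 140 140 140 139 137
 138 136 135 134 129 128 128 126 126 125 124 123 124 123 124 123 124 122
 122 122 122 121 122 122 123 122 121 122 121 122 121 121]
row130 dark [247 248 385] [-75.  -74.3  24.9]
```

View pics/w5.png

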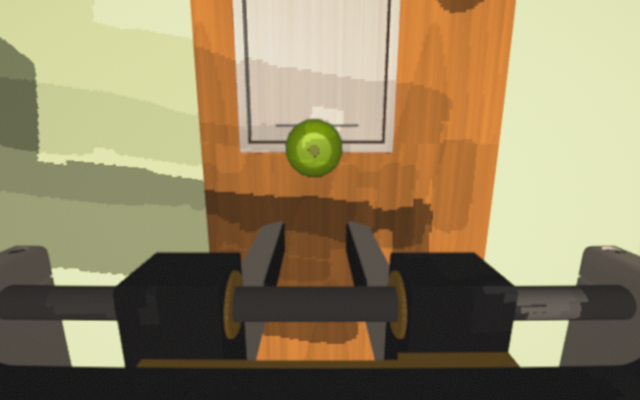

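The lime at (314,148) is centred, just short of the gap line at row ~141 (about 2.7 mm short of the lip). I'm moving the fingers above the opening.

>>> carry_out([
  [[0.55,0.015,0,0,0],[0.55,0.03,0,0,0],[0.55,0.045,0,0,0],[0.55,0.055,0,0,0],[0.55,0.059,0,0,0],[0.55,0.059,0,0.015,0],[0.55,0.059,0,0.024,0],[0.55,0.059,0,0.024,0]],
])

```text
time: 5.78
tcp_pos: [522.2, 2.2, 182.2]
tcp_rot: [-3.138, 0.0, 1.53]
ft_force: [-0.1, -0.2, -0.1]
finger_gap: 0.549
finger_force: 0.0
```

```bash
python3 - <<'E'
from h import *
im,d,c=grab('side','s6.png')
s=ctrl.state(); print(s['tcp_pos'],s['tcp_rot'],s['ft_force'],s['finger_gap'],'TCP st',st(s['tcp_pos'][:2]))
E
```

```text
[522.60438407   2.2345672  183.38829959] [-3.13936732e+00 -1.28114078e-05  1.52951171e+00] [0.50092218 0.3385825  0.46777791] 0.54920490174904 TCP st [[-27.80274254  50.83769719]]
```

>>> carry_out([
  [[0.55,0.0005,0.0008,0.012,0],[0.55,0.0005,0.0008,0.024,0],[0.55,0.0005,0.0008,0.03,0],[0.55,0.0005,0.0008,0.034,0],[0.55,0.0005,0.0008,0.038,0],[0.55,0.0005,0.0008,0.042,0],[0.55,0.0005,0.0008,0.044,0],[0.55,0.0005,0.0008,0.044,0]],
])

```text
time: 6.5
tcp_pos: [524.0, 3.0, 140.5]
tcp_rot: [3.141, 0.0, 1.53]
ft_force: [0.7, -1.5, 2.8]
finger_gap: 0.549
finger_force: 1.3
```

```bash
python3 - <<'E'
from h import *
im,d,c=grab('wrist','w7.png'); np.savez('w7.npz',im=im,d=d,c=c)
im2,d,c=grab('side'); np.savez('s7.npz',im=im2,d=d,c=c)
s=ctrl.state(); print(s['tcp_pos'],s['tcp_rot'],s['ft_force'],s['finger_gap'],'TCP st',st(s['tcp_pos'][:2]))
b=cv2.resize(im2[140:260,200:400],(640,384),interpolation=cv2.INTER_CUBIC)
cv2.imwrite('pics/v7.png',cv2.cvtColor(np.vstack([cv2.resize(im[100:300,160:480],(320,200)),cv2.resize(b,(320,192))]),cv2.COLOR_RGB2BGR))
E
```

```text
[524.11689883   2.98769674 140.83973739] [3.14094331e+00 9.73589049e-05 1.52979104e+00] [-0.34308474 -1.67020573  3.08671805] 0.5506175307429803 TCP st [[-26.32236852  51.65218955]]
```

View pics/v7.png

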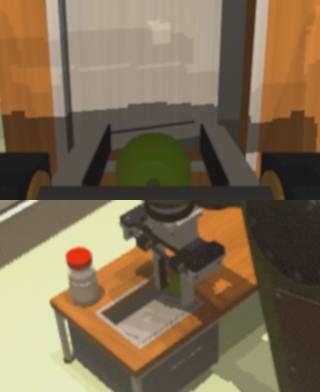

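The flap is open, with the dark gap along its +x edge, and the lime lies between the fingers, still on the board. I'll check the flap angle from depth and the lime position.

```bash
python3 - <<'E'
from h import *
f=np.load('w7.npz',allow_pickle=True); im,d,c=f['im'],f['d'],f['c'].item()
P=cloud(c,d); S=st(P.reshape(-1,3)).reshape(400,640,2)
q=(S[...,1]>75)&(S[...,1]<160)&(S[...,0]>-70)&(S[...,0]<10)&(P[...,2]<147)&(P[...,2]>40)
p=np.polyfit(S[q][:,0],P[q][:,2],1); print(q.sum(),p,'angle',-np.arctan(p[0]))
hsv=cv2.cvtColor(im,cv2.COLOR_RGB2HSV); m=((hsv[...,0]>28)&(hsv[...,0]<75)&(hsv[...,1]>120)).astype(np.uint8); m[:,:250]=0;m[:,390:]=0;m[300:]=0
cc=max(cv2.findContours(m,cv2.RETR_EXTERNAL,cv2.CHAIN_APPROX_NONE)[0],key=cv2.contourArea); x,y,w,h=cv2.boundingRect(cc); print(x,y,w,h)
print('lime front/left/right',st(on_plane(c,[[x+w/2,y],[x,y+h-5],[x+w,y+h-5]],155)).round(1))
f=np.load('s7.npz',allow_pickle=True); im,c=f['im'],f['c'].item()
hsv=cv2.cvtColor(im,cv2.COLOR_RGB2HSV); m=((hsv[...,0]>28)&(hsv[...,0]<75)&(hsv[...,1]>150)); m[:140]=0;m[260:]=0;m[:,:200]=0;m[:,340:]=0
q=np.argwhere(m)[:,::-1]; print(len(q),q.min(0),q.max(0))
E
```

```text
21884 [ -0.43686543 115.97638153] angle 0.41187769899959437
276 233 75 54
lime front/left/right [[-26.7  59.7]
 [-47.5  31.1]
 [ -6.   31.1]]
48 [306 187] [311 199]
```

The flap is at about 0.41 rad and the lime is still ~2.5 mm short of the lip. I'll press deeper.

>>> carry_out([
  [[0.55,0,0,0.003,0],[0.55,0,0,0.006,0],[0.55,0,0,0.009,0],[0.55,0,0,0.012,0],[0.55,0,0,0.012,0],[0.55,0,0,0.012,0],[0.55,0,0,0.012,0],[0.55,0,0,0.012,0]],
])

```text
time: 7.27
tcp_pos: [524.5, 3.0, 128.7]
tcp_rot: [3.14, 0.0, 1.53]
ft_force: [6.2, 1.2, 1.8]
finger_gap: 0.547
finger_force: 2.7
```

```bash
cat > ang.py <<'E'
from h import *
im,d,c=grab('wrist','wl.png')
s=ctrl.state(); print(s['time'],s['tcp_pos'],s['ft_force'],s['finger_gap'],s['finger_force'],'TCP st',st(s['tcp_pos'][:2]))
P=cloud(c,d); S=st(P.reshape(-1,3)).reshape(400,640,2)
q=(S[...,1]>85)&(S[...,1]<160)&(S[...,0]>-70)&(S[...,0]<0)&(P[...,2]<147)&(P[...,2]>148.5-1.8*(S[...,0]+74.5)-5)&(P[...,2]>40)
if q.sum()>50: p=np.polyfit(S[q][:,0],P[q][:,2],1); print(q.sum(),p,'angle',-np.arctan(p[0]))
hsv=cv2.cvtColor(im,cv2.COLOR_RGB2HSV); m=((hsv[...,0]>28)&(hsv[...,0]<75)&(hsv[...,1]>120)).astype(np.uint8); m[:,:250]=0;m[:,390:]=0;m[300:]=0
cs=cv2.findContours(m,cv2.RETR_EXTERNAL,cv2.CHAIN_APPROX_NONE)[0]
if cs:
    x,y,w,h=cv2.boundingRect(max(cs,key=cv2.contourArea)); print(x,y,w,h,'lime front/left/right',st(on_plane(c,[[x+w/2,y],[x,y+h-5],[x+w,y+h-5]],155)).round(1))
E
python3 ang.py
```

```text
7.3167 [524.44065543   3.04220152 128.63097831] [ 6.66245497e+00 -3.81382100e-03  2.21922038e+00] 0.5504898900095987 2.6627668202854693 TCP st [[-26.00111807  51.71991883]]
16119 [-1.07077909 69.68524983] angle 0.8195647943070731
273 241 79 46 lime front/left/right [[-26.7  59.7]
 [-47.1  37.4]
 [ -6.5  37.4]]
```

>>> carry_out([
  [[0.4,0,0,0,0],[0.4,0,0,0,0],[0.4,0,0,0,0],[0.4,0,0,0,0],[0.4,0.002,0,0,0],[0.4,0.004,0,0,0],[0.4,0.006,0,0,0],[0.4,0.008,0,0,0]],
], force=8)

```text
time: 7.98
tcp_pos: [524.3, 11.2, 128.4]
tcp_rot: [3.142, 0.0, 1.53]
ft_force: [2.1, -3.0, 1.0]
finger_gap: 0.406
finger_force: 9.1
```

```bash
python3 ang.py
```

```text
8.0333 [524.28519928  11.51536401 128.42877195] [ 1.76573181 -0.85070163  0.86442685] 0.4098744728572592 9.143056719112792 TCP st [[-26.50374592  60.1795887 ]]
17763 [-0.80063463 89.37744022] angle 0.6751277934810119
274 241 83 45 lime front/left/right [[-25.7  68. ]
 [-47.   46.3]
 [ -4.5  46.3]]
```

The lime follows (its front edge moved 8 mm) with the flap at 0.68 rad. I'll continue in and then release.

>>> carry_out([
  [[0.4,0.003,0,0,0],[0.4,0.006,0,0,0],[0.4,0.009,0,0,0],[0.4,0.012,0,0,0],[0.4,0.015,0,0,0],[0.4,0.018,0,0,0],[0.4,0.019,0,0,0],[0.4,0.019,0,0,0]],
])

```text
time: 8.7
tcp_pos: [525.0, 30.4, 128.5]
tcp_rot: [3.142, -0.0, 1.53]
ft_force: [0.6, -0.1, 1.7]
finger_gap: 0.41
finger_force: 9.2
```

```bash
python3 ang.py
```

```text
8.75 [525.00901672  30.3853876  128.42616144] [0.9842193  1.36315426 1.40864243] 0.4081633709338416 9.151420015768963 TCP st [[-26.55399099  79.06342246]]
16827 [-0.76374562 91.40596029] angle 0.6522404188007722
274 241 82 46 lime front/left/right [[-26.   87.2]
 [-47.   64.9]
 [ -5.   64.9]]
```

Lime is held over the opening, fully past the lip. I'll release it with the flap still held open.

>>> carry_out([
  [[0.55,0,0,0,0],[0.55,0,0,0,0],[0.55,0,0,0,0],[0.55,0,0,0,0],[0.55,0,0,0,0],[0.55,0,0,0,0],[0.55,0,0,0,0],[0.55,0,0,0,0]],
])

```text
time: 9.42
tcp_pos: [525.8, 29.9, 128.8]
tcp_rot: [3.139, -0.0, 1.53]
ft_force: [7.8, -1.2, -0.1]
finger_gap: 0.549
finger_force: 2.7
```

```bash
python3 ang.py; python3 - <<'E'
from h import *
im,d,c=grab('scene'); im2,_,_=grab('wrist')
cv2.imwrite('pics/v8.png',cv2.cvtColor(np.vstack([im2,cv2.resize(im[150:300,230:430],(640,480))])[:880:2,::2],cv2.COLOR_RGB2BGR))
E
```

```text
9.4667 [525.79612723  29.95308495 128.79323789] [ 7.48811586  0.48130298 -0.24491999] 0.5459344508872466 2.7013184723909944 TCP st [[-25.74982252  78.6637456 ]]
14952 [-1.04857014 71.54689372] angle 0.8091030111531501
387 193 3 21 lime front/left/right [[ 10.1 111. ]
 [  9.7 103.1]
 [ 11.2 103.1]]
```

View pics/v8.png

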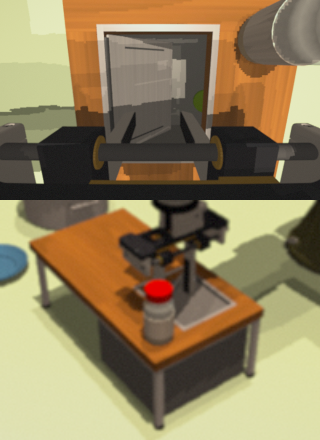

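Green shows at about (398,200) of the full wrist view, beyond the flap's free edge, so the lime has dropped through. I'll check its height before letting the flap shut.

```bash
python3 - <<'E'
from h import *
im,d,c=grab('wrist'); P=cloud(c,d)
hsv=cv2.cvtColor(im,cv2.COLOR_RGB2HSV); m=(hsv[...,0]>28)&(hsv[...,0]<75)&(hsv[...,1]>120); m[:150]=0; m[260:]=0; m[:,:370]=0; m[:,420:]=0
q=P[m]; print(m.sum(),q.min(0),np.median(q,0),q.max(0),st(np.median(q,0)[None]))
E
```

```text
465 [nan nan nan] [nan nan nan] [nan nan nan] [[nan nan]]
```

```bash
python3 - <<'E'
from h import *
im,d,c=grab('wrist'); P=cloud(c,d)
hsv=cv2.cvtColor(im,cv2.COLOR_RGB2HSV); m=(hsv[...,0]>28)&(hsv[...,0]<75)&(hsv[...,1]>120)&(d>0); m[:150]=0; m[260:]=0; m[:,:370]=0; m[:,420:]=0
q=P[m]; print(m.sum(),np.percentile(q,[5,50,95],axis=0).round(),st(np.median(q,0)[None]))
E
```

```text
594 [[592.   8.  24.]
 [600.  25.  27.]
 [606.  40.  28.]] [[48.33033378 76.45354135]]
```

Lime is flat on the caddy floor (top at z 28 mm). I'll lift out now.

>>> carry_out([
  [[0.55,0,0,-0.006,0],[0.55,0,0,-0.014,0],[0.55,0,0,-0.024,0],[0.55,0,0,-0.04,0],[0.55,0,0,-0.06,0],[0.55,0,0,-0.08,0],[0.55,0,0,-0.1,0],[0.55,0,0,-0.11,0]],
])

```text
time: 10.33
tcp_pos: [525.2, 30.0, 241.4]
tcp_rot: [3.139, -0.0, 1.53]
ft_force: [-1.3, 0.3, 1.7]
finger_gap: 0.546
finger_force: 0.0
```

>>> carry_out([
  [[0.55,0,0,-0.01,0],[0.55,0,0,-0.01,0],[0.55,0,0,-0.01,0],[0.55,0,0,-0.01,0],[0.55,0,0,-0.01,0],[0.55,0,0,-0.01,0],[0.55,0,0,-0.01,0],[0.55,0,0,-0.01,0]],
])

```text
time: 11.0
tcp_pos: [525.0, 30.0, 248.1]
tcp_rot: [-3.141, 0.0, 1.53]
ft_force: [-0.2, 0.2, 1.1]
finger_gap: 0.552
finger_force: 0.0
```

```bash
python3 - <<'E'
from h import *
im,d,c=grab('side'); im2,_,_=grab('wrist'); s=ctrl.state(); print(s['time'],s['tcp_pos'],s['ft_force'],np.abs(s['joint_vel']).max())
cv2.imwrite('pics/v9.png',cv2.cvtColor(np.vstack([im2[::2,::2],cv2.resize(im[120:280,200:400],(320,256))]),cv2.COLOR_RGB2BGR))
E
```

```text
11.1 [524.98949133  30.03460411 248.32218016] [-0.19779096  0.17830422  0.35534738] 0.002352796717240229
```

View pics/v9.png

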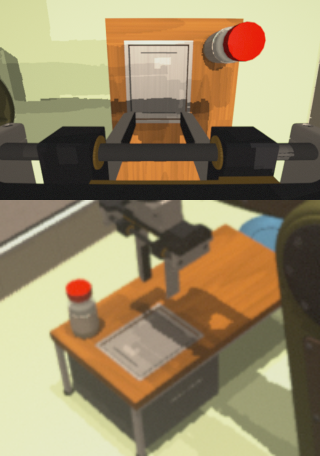

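The flap is shut (flush at about (158,80)), the board is clear, the jar is upright in place, and the gripper is free in the air.

```bash
python3 -c "
from station import ctrl
print(ctrl.close_job())"
```

```text
the job is handed in; nothing more can be done
None
```

I handed the job in with the lime in the caddy, the flap shut and the jar in place, but no verdict came back; with the tool vertical, a finger couldn't get behind the lime while holding the flap down, so I pushed it only to the lip, then dragged it in lightly pinched between both fingers, without lifting it, instead of using one finger.

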